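Swap the mis-fed cover on the sealing turntable for a fresh one from the stack magazine

TASK

First lift the mis-fed cover, lying crooked across the nest of the freely turning turntable, and set it down flat in the red reject tray. Then draw the bottom cover by its projecting end fully out of the stack magazine, leaving the other three inside to settle down, put it down flat on the magazine's tongue or the table and let go; take it again by its middle and set it down flat in the turntable's nest, between the rails and the end stops. Set covers down rather than dropping them, and leave the other things on the table where they are.

Things in the scene. Friction and masses are not known exactly. Their poses are not given: they have to be found in the camera images.
- misfed: a black metal cover plate with an orange seal strip on top, 150 x 46 x 14 mm, about 0.24 kg; origin at the centre of its underside, x along its 150 mm length, z up; a yellow dot marks it. It starts lying level, skewed 0.4 to 0.75 rad, on top of the turntable's rails (underside about 77 mm above the table).
- cover0: a black metal cover plate with an orange seal strip on top, 150 x 46 x 14 mm, about 0.24 kg; origin at the centre of its underside, x along its 150 mm length, z up; the bottom one of the four in the magazine; its front end (its -x end) starts projecting 50 to 60 mm from the magazine's gate, underside 20 mm above the table.
- cover1: a black metal cover plate with an orange seal strip on top, 150 x 46 x 14 mm, about 0.24 kg; origin at the centre of its underside, x along its 150 mm length, z up; second from the bottom in the magazine. It drops onto the magazine's floor when the bottom one is drawn.
- cover2: a black metal cover plate with an orange seal strip on top, 150 x 46 x 14 mm, about 0.24 kg; origin at the centre of its underside, x along its 150 mm length, z up; third from the bottom in the magazine.
- cover3: a black metal cover plate with an orange seal strip on top, 150 x 46 x 14 mm, about 0.24 kg; origin at the centre of its underside, x along its 150 mm length, z up; the top one in the magazine.
- magazine: aluminium stack magazine, fixed, 74 mm wide, 78 mm high (82 at its back wall), mouth at -x: covers are drawn along -x. Origin on the table under the gate's inner face, mid-width; x points into it, along the covers. Inside 154 x 50 mm, floor 20 mm above the table; the three stacked covers have their centres at about x = 77 mm, 1 to 3 mm play.
- gate (a point): blue front gate of the magazine, 6 mm thick (x -6 to 0 mm in the magazine's frame); this point is mid-width at its lower edge on the inner face, 39 mm above the table. Only the bottom cover passes under it.
- tongue (a point): outer end, top face, of the magazine's aluminium tongue: 30 mm wide, 20 mm high, level with the magazine's floor, running from the gate to x = -175 mm in the magazine's frame. Narrower than a cover, so fingers pass on both sides of one lying on it.
- nest (a point): centre of the nest on the turntable, at the height where a cover's underside rests on two white rests (68 mm above the table); x along the nest's long way, z up; it turns with the platter. A cover lies along x, either way round, between two rails with inner faces 54 mm apart and two end stops with inner faces 160 mm apart.
- platter_top (a point): centre of the platter's top face, 60 mm above the table, 8 mm below nest. The platter, black over orange, 220 mm across, spins freely about the vertical here. Rails (round-topped) and end stops are aluminium, tops 17 mm above this face; each rail is in two pieces, 28 to 70 mm from the centre along x, leaving 56 mm in the middle for the fingers.
- tray: red open reject tray, fixed, 200 x 150 mm outside, walls 30 mm high and 5 mm thick, floor 5 mm thick; origin at the centre of its underside on the table, x along its 200 mm length.
- cartridge: bystander: blue sealant cartridge standing upright, 48 mm across, 150 mm high; origin at its foot.
- jar: bystander: white jar with black cap, 64 mm across, 75 mm high; origin at its foot.
- wrench: bystander: steel wrench lying flat, 130 mm long along its x.
- screwdriver: bystander: screwdriver lying down, 180 mm long along its x.
- seal: bystander: orange seal ring lying flat, 90 mm across, 10 mm high; origin at its centre.
- brush: bystander: brush lying down, 160 mm long along its x.

How it is judged:
By the outcome, as a careful person would: the job done as asked, in the order asked, and still so for the second after the job is handed in, with the robot touching nothing.
It also fails if it takes over 64 s, if anything falls off the work surface, if the arm or the gripper's body presses on something with over 40 N, if the wrist force passes 120 N, or if a joint passes its speed limit or range.

ROBOT

A 6-joint arm with a two-finger parallel gripper is mounted at the origin on the work surface. World frame = base frame: x ahead of the robot, y to its left, z up, the work surface at z = 0. Lengths are in m, angles in rad, forces in N, time in s.
With the tool pointing down it reaches from about 0.3 to 0.875 m from the base axis. Payload 6.4 kg.
Tool frame: the origin (TCP) lies on the centre line of the jaws, within the pads' length; the fingertips stand ctrl.nose_length ahead of it and the grasp point (between the pads) lies 6 mm ahead of it (ctrl.nose_length is the distance from the TCP to the fingertips, in m); x points along the fingers, y is the direction in which the jaws open and shut, and the axes are right-handed (so a half turn about x gives the same grasp; the last joint's range is limited). The gripper opens to 85 mm and grips with 20 to 120 N. Pads are 22 mm wide; open, the fingers measure 114 mm over their backs; the gripper's body (76 mm by 85 mm) begins 54 mm behind the grasp point. The pads swing forward as they close: fully open they stand 13 mm farther back than shut.
Start: joints at [0.938, 0.181, 1.607, -0, 1.354, -0.206], TCP at [0.238, 0.523, 0.256] pointing down, gripper open.
Joint ranges: [-2.99, 2.99], [-0.89, 2.07], [0.3, 2.58], [-1.14, 4.28], [0, 2.63], [-3.12, 3.12]. Speed limits (rad/s): [2.57, 2.57, 3.01, 3.14, 3.14, 3.14].

INTERFACE

Orientations are given as a unit quaternion [w, x, y, z].
In Python, from bench import telemetry, cams, workorder, spotter, ctrl gives the robot as it stands. The module is installed in compiled form; this text tells all that it offers.
- The arm moves only by the tool servo_tool, never from a script. Its argument "targets" is one flat list of numbers, 4 for each row, row after row: the shift along the tool's x, y, z in mm, then the turn about the tool's x in rad. A call has exactly 5 rows; each row shifts and turns the commanded pose from where the row before left it, along the tool's axes as they then stand; what a row does not reach is not made up. A row lasts 1/10 s, in which the tool goes at most 50 mm and 8.59 degrees, less where a joint would pass 70% of its speed; a pose out of reach is approached as far as the arm can. A call is refused whole if a number of a shift passes 50 or a number of a turn 0.15, either way. A call with a gripper value outside its range is refused whole. "fingers" is the finger opening in mm, from 0 to 85.4, set as the call begins (left out, the last holds). The fingers move at their own pace and stop on an object; the grip force is fixed at half the most. Time passes only in rows, so rows that do not move let the fingers close, or fill a call up. It gives the time, the measured TCP pose, the force and the opening at its end, in the units of the state.
- telemetry.get_obs(): the state, without advancing time (a new reading comes with each control period).
- cams.camera(name): name is "scene" or "side" or "wrist"; returns (picture, depth): 480x640x3 uint8, blue, green, red; 480x640 float32, m along the optical axis (not along the pixel's ray), 0 where there is no reading.
- cams.camera_params(name): a dict with "intrinsics" (3x3 intrinsics, pixels), "D" ([k1, k2, p1, p2, k3] as OpenCV has them; the pictures are not rectified), "R" (3x3) and "t" (3): a world point X has camera coordinates R X + t; the wrist camera has in their place "mount" (4x4, takes a point from camera to tool coordinates, whose origin is the TCP and whose axes are the tool frame's). Camera axes: x right, y down, z forward; pixel columns grow to the right and rows downward; lengths in m; the calibration is good to about 2 mm. A picture is of the moment at which its call begins: read the wrist's pose just before it. camera_params takes no time and is no camera call.
- workorder.hand_in(): hands the job in, once; it reports no verdict.
Trained networks look in the newest picture that a camera, given by its name, has taken for a name from the list of things; names that differ only in an ending like _2 or _b are one class to them, and where a whole thing is asked for, a point or a joint stands for the part that bears it (a point fixed in the world has none). Each returns a list of dicts, best first, with "score" (0 to 1); they miss things now and then, are a little off and sometimes report something else, mostly with a low value. They report only what shows in the picture. A call takes as long as a camera call.
- spotter.search_frame(camera, thing): "pixel" ([column, row] in pixels, amid what is visible of it).
The state is a dict: "time_s": time; "q": joint angles; "dq": joint speeds; "joint_efforts": joint torques, N m; "eef_pos": TCP position; "eef_rot": TCP orientation; "wrist_force": force on the tool from outside, world axes, zero at the start; "torque": the same for the moment, N m; "opening": opening from 0.0 (shut) to 1.0 (fully open).
Only numpy, scipy, OpenCV 4.12 (cv2) and the standard library are available. Lean on these libraries where they do the work, as an engineer would, in place of code of your own. Each camera call takes 0.05 s, during which the arm holds its last target.

## Working session

There is one attempt and no reset: what is moved stays moved. The work goes in short steps, Python scripts to look and compute and a tool call to move; the robot and the scene stay as the last step left them, time stands still between calls to the robot, and variables do not carry over. Pictures are saved under pics/ and viewed, and the job is handed in when it is done.

Besides the shell and the picture viewer there is one more tool, called after ">>>" in YAML: its name, and indented under it one key for each argument. servo_tool: Moves the arm, as the interface text tells. Its arguments: {"type":"object","properties":{"targets":{"type":"array","items":{"type":"number"}},"fingers":{"type":"number"}},"required":["targets"]}

```bash
mkdir -p pics; ls
cat > h.py <<'E'
import numpy as np, cv2, pickle
from bench import telemetry, cams, workorder, spotter, ctrl
from scipy.spatial.transform import Rotation as Rn
def rot(q): return Rn.from_quat([q[1],q[2],q[3],q[0]]).as_matrix()
def save(name,fn):
    o=telemetry.get_obs(); im,d=cams.camera(name); cv2.imwrite('pics/'+fn+'.png',im)
    p=cams.camera_params(name); pickle.dump((name,o,im,d,p),open('pics/'+fn+'.pkl','wb')); return o,im,d,p
def load(fn): return pickle.load(open('pics/'+fn+'.pkl','rb'))[1:]
def ext(o,p):
    if 'mount' in p:
        M=np.array(p['mount']);T=np.eye(4);T[:3,:3]=rot(o['eef_rot']);T[:3,3]=o['eef_pos'];A=T@M
        return A[:3,:3],A[:3,3]
    R=np.array(p['R']);t=np.array(p['t']);return R.T,-R.T@t
def ray(s,px):
    o,im,d,p=s; u=cv2.undistortPoints(np.array(px,float).reshape(-1,1,2),np.array(p['intrinsics']),np.array(p['D'])).reshape(-1,2)
    return np.c_[u,np.ones(len(u))]
def at_depth(s,px):
    r=ray(s,px);R,c=ext(s[0],s[3]);d=s[2];px=np.atleast_2d(px)
    z=np.array([np.median([v for v in d[int(y)-2:int(y)+3,int(x)-2:int(x)+3].ravel() if v>0] or [0]) for x,y in px])
    return (r*z[:,None])@R.T+c
def at_z(s,px,z):
    r=ray(s,px);R,c=ext(s[0],s[3]);w=r@R.T
    return c+w*((z-c[2])/w[:,2])[:,None]
def cloud(s):
    d=s[2];h,w=d.shape;g=np.stack(np.meshgrid(np.arange(w),np.arange(h)),-1).reshape(-1,2)
    r=ray(s,g);R,c=ext(s[0],s[3]);P=(r*d.reshape(-1,1))@R.T+c;P[d.ravel()==0]=np.nan
    return P.reshape(h,w,3)
E
python3 - <<'E'
from h import *
for n in ['scene','side','wrist']:
    o,im,d,p=save(n,n+'0')
    if n!='wrist':
        R,c=ext(o,p);print(n,c,R[:,2])
print(o,ctrl.nose_length,p)
print([x for x in dir(ctrl) if x[0]!='_'])
E
```

```text
pics
scene [ 1.42964196 -0.46616562  0.69329717] [-0.74149768  0.39435737 -0.54282912]
side [ 0.22087228 -0.83849557  0.83368195] [ 0.28993578  0.7187702  -0.63190715]
{'time_s': 0.1, 'q': array([ 9.37699779e-01,  1.81449294e-01,  1.60788642e+00,  1.43203852e-06,
        1.35381285e+00, -2.06297242e-01]), 'dq': array([ 0.0003205 , -0.00029253, -0.0019923 , -0.00103163, -0.00057873,
        0.0005462 ]), 'joint_efforts': array([ 2.23220122e-03, -4.45873976e+01, -3.52242279e+01, -1.65140286e-04,
        4.06962048e-03, -2.16488093e-05]), 'eef_pos': array([0.23773696, 0.5230574 , 0.25549446]), 'eef_rot': array([ 0.69084234,  0.14925156,  0.69129155, -0.15025587]), 'wrist_force': array([ 0.3381742 ,  0.09303187, -0.0775095 ]), 'torque': array([0.02330342, 0.00460813, 0.02081507]), 'opening': 1.000084942808549} 0.025 {'intrinsics': array([[427.96458341,   0.        , 324.53536197],
       [  0.        , 427.96458341, 240.27728472],
       [  0.        ,   0.        ,   1.        ]]), 'D': array([-0.10453743,  0.        ,  0.        ,  0.        ,  0.        ]), 'mount': array([[ 4.44821984e-04, -2.89335037e-01,  9.57227788e-01,
        -1.17500340e-01],
       [ 9.99998881e-01, -1.23884991e-03, -8.39156762e-04,
         5.21841504e-04],
       [ 1.42865901e-03,  9.57227090e-01,  2.89334162e-01,
        -7.27596930e-02],
       [ 0.00000000e+00,  0.00000000e+00,  0.00000000e+00,
         1.00000000e+00]])}
['MotionError', 'nose_length']
```

View pics/scene0.png

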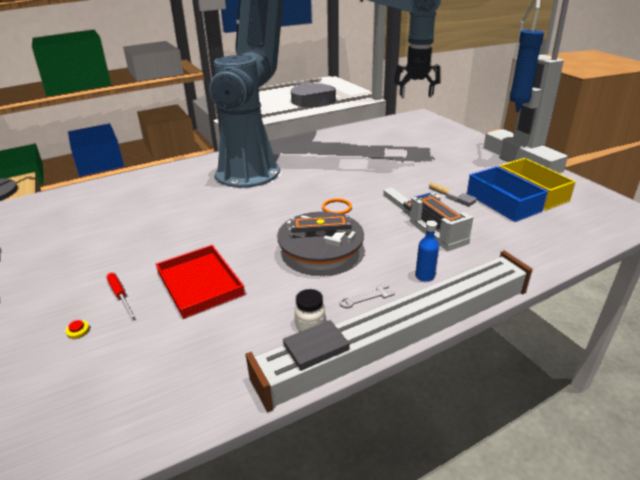

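View pics/side0.png

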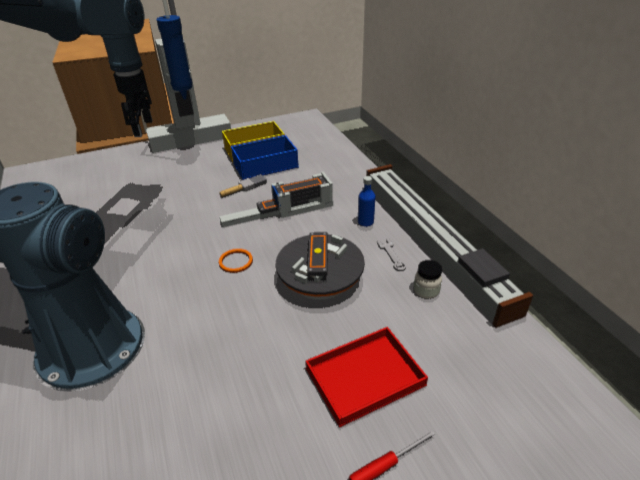

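View pics/wrist0.png

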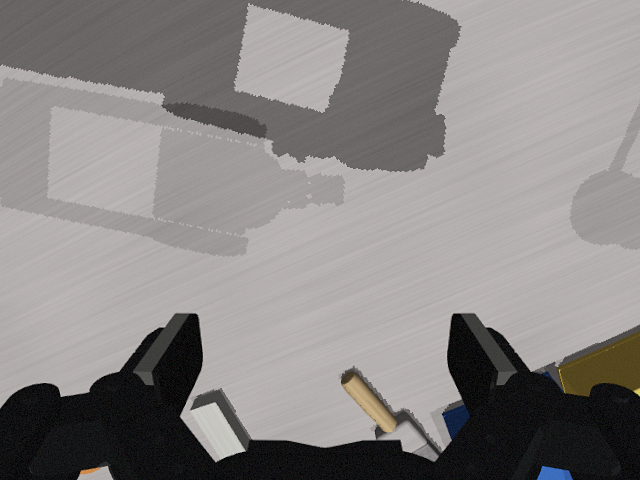

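The scene view shows the misfed cover on the turntable at about (320,222), the magazine at (437,210), and the red tray at (200,280). The side view shows the turntable at (320,260), the magazine at (300,190) and its tongue tip at (222,220). I'll measure these from depth.

Run:
```python
from h import *
for f,(x0,y0,x1,y1) in {'scene0':(260,170,480,280),'side0':(210,130,380,310)}.items():
    s=load(f);C=cloud(s);im=s[1]
    c=cv2.resize(im[y0:y1,x0:x1],None,fx=3.4,fy=3.4,interpolation=cv2.INTER_CUBIC);cv2.imwrite('pics/z_'+f+'.png',c)
    hsv=cv2.cvtColor(im,cv2.COLOR_BGR2HSV)
    red=((hsv[...,0]<5)|(hsv[...,0]>175))&(hsv[...,1]>200)&(C[...,2]<.06)&(C[...,2]>-.02)
    n,l,st,ce=cv2.connectedComponentsWithStats(red.astype(np.uint8));k=1+np.argmax(st[1:,4])
    P=C[l==k];print(f,'tray z',np.nanpercentile(P[:,2],[5,50,95]))
    Q=P[P[:,2]>.02];r=cv2.minAreaRect(Q[:,:2].astype(np.float32));print('tray rect',r)
    yel=(abs(hsv[...,0]-28)<6)&(hsv[...,1]>150)&(C[...,2]>.06)&(C[...,2]<.12)
    ys,xs=np.where(yel);print('yellow',np.nanmedian(C[yel],0),len(xs),xs.mean() if len(xs) else 0,ys.mean() if len(xs) else 0)
    # heights in misfed: z .086-.1
    y=np.nanmedian(C[yel],0)
    m=(C[...,2]>.084)&(C[...,2]<.1)&(np.hypot(C[...,0]-y[0],C[...,1]-y[1])<.1)
    r=cv2.minAreaRect(C[m][:,:2].astype(np.float32));print('misfed',r,np.nanmedian(C[m][:,2]))
    m=(C[...,2]>.052)&(C[...,2]<.067)&(np.hypot(C[...,0]-y[0],C[...,1]-y[1])<.14)
    print('platter',cv2.minEnclosingCircle(C[m][:,:2].astype(np.float32)),np.nanmedian(C[m][:,2]))
```

```text
scene0 tray z [0.00252111 0.00550117 0.02860743]
tray rect ((0.5231516361236572, -0.3210843503475189), (0.20506972074508667, 0.14791156351566315), 3.725628614425659)
yellow [ 0.55016209 -0.00066751  0.09057178] 23 406.8695652173913 204.2173913043478
misfed ((0.5483408570289612, -0.005472153425216675), (0.148786261677742, 0.0561830997467041), 65.35252380371094) 0.09058554259044449
platter ((0.552804708480835, -0.011634311638772488), 0.11300242692232132) 0.05990831730658497
side0 tray z [0.00283526 0.00623098 0.02915876]
tray rect ((0.516819417476654, -0.321524441242218), (0.19949568808078766, 0.15082289278507233), 3.591240882873535)
yellow [0.5452469  0.67492424 0.07098946] 57 269.0701754385965 172.42105263157896
misfed ((0.0, 0.0), (0.0, 0.0), 0.0) nan
platter ((0.5556291341781616, 0.6703891754150391), 0.1386934220790863) 0.06003453866416775
  return np.nanmean(a, axis, out=out, keepdims=keepdims)
```

View pics/z_scene0.png

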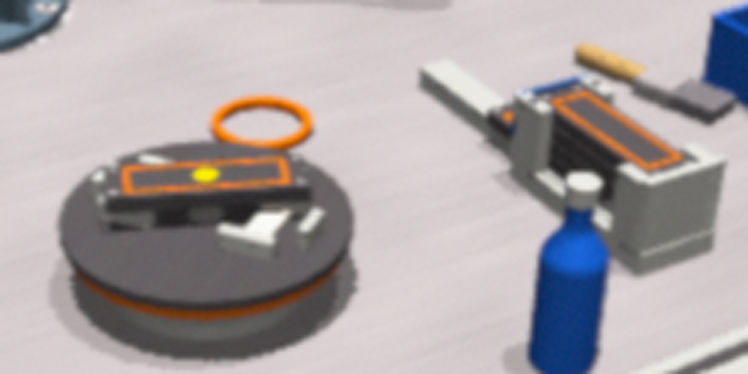

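View pics/z_side0.png

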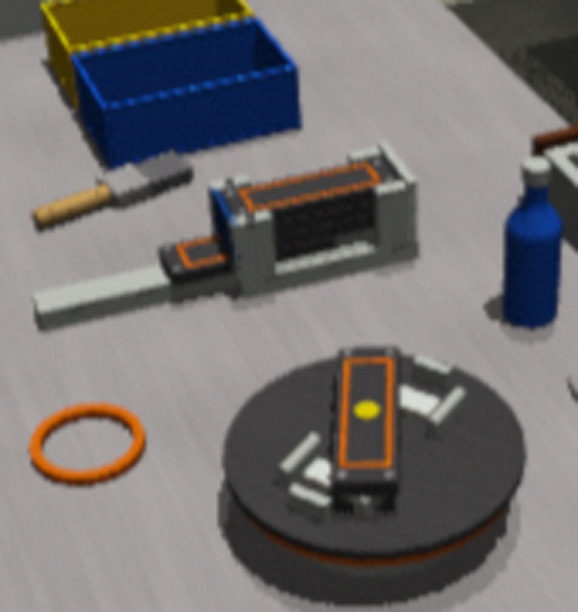

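Run:
```python
from h import *
c0=np.array([.549,-.004])
for f in ['scene0','side0']:
    s=load(f);C=cloud(s);im=s[1]
    hsv=cv2.cvtColor(im,cv2.COLOR_BGR2HSV)
    r=np.hypot(C[...,0]-c0[0],C[...,1]-c0[1])
    m=(C[...,2]>.087)&(C[...,2]<.096)&(r<.1)
    print(f,'misfed',cv2.minAreaRect(C[m][:,:2].astype(np.float32)),np.nanmedian(C[m][:,2]),m.sum())
    yel=(abs(hsv[...,0]-28)<6)&(hsv[...,1]>150)&m; print(np.nanmedian(C[yel],0))
    m=(C[...,2]>.054)&(C[...,2]<.066)&(r<.13)
    print('platter',cv2.minEnclosingCircle(C[m][:,:2].astype(np.float32)))
    # magazine: z 0.06..0.09 near, exclude platter
    m=(C[...,2]>.071)&(C[...,2]<.09)&(C[...,0]>.4)&(C[...,0]<.75)&(C[...,1]>.14)&(C[...,1]<.42)
    n,l,st,ce=cv2.connectedComponentsWithStats(m.astype(np.uint8))
    for k in range(1,n):
        if st[k,4]>25:
            P=C[l==k];print('mag',st[k],cv2.minAreaRect(P[:,:2].astype(np.float32)),np.median(P[:,2]))
    m=(C[...,2]>.014)&(C[...,2]<.026)&(C[...,0]>.3)&(C[...,0]<.75)&(C[...,1]>.1)&(C[...,1]<.5)
    n,l,st,ce=cv2.connectedComponentsWithStats(m.astype(np.uint8))
    for k in range(1,n):
        if st[k,4]>60:
            P=C[l==k];print('tong',st[k],cv2.minAreaRect(P[:,:2].astype(np.float32)),np.median(P[:,2]))
    m=(C[...,2]>.030)&(C[...,2]<.037)&(C[...,0]>.3)&(C[...,0]<.75)&(C[...,1]>.1)&(C[...,1]<.5)
    n,l,st,ce=cv2.connectedComponentsWithStats(m.astype(np.uint8))
    for k in range(1,n):
        if st[k,4]>25:
            P=C[l==k];print('cov0',st[k],cv2.minAreaRect(P[:,:2].astype(np.float32)),np.median(P[:,2]))
```

```text
scene0 misfed ((0.5494159460067749, -0.0059654563665390015), (0.148786261677742, 0.05381736159324646), 65.35252380371094) 0.0907615583119647 640
[ 0.54889004 -0.00560054  0.09155181]
platter ((0.552804708480835, -0.011634311638772488), 0.11300242692232132)
mag [411 192  63  36 834] ((0.6303466558456421, 0.3154411017894745), (0.07897880673408508, 0.17470602691173553), 87.95757293701172) 0.07669292789552379
tong [429 182  43  22 217] ((0.4923516511917114, 0.481608510017395), (0.16036953032016754, 0.034045908600091934), 9.882184982299805) 0.018834722821991612
tong [383 188  27  24 200] ((0.45078080892562866, 0.3184126019477844), (0.03525978699326515, 0.1478499174118042), 85.2295913696289) 0.019624055262502882
tong [410 215  17  16  96] ((0.5875942707061768, 0.28689780831336975), (0.018976453691720963, 0.08104737102985382), 87.67571258544922) 0.01992852226741537
tong [435 228  36  19 178] ((0.6803075075149536, 0.3154258131980896), (0.08073727786540985, 0.07770028710365295), 88.51423645019531) 0.02002322030591619
cov0 [403 200   8   8  37] ((0.5048250555992126, 0.30210790038108826), (0.02
[... 1180 characters left out ...]
.1673477292060852, 0.04323098808526993), 1.143660068511963) 0.020221524322584283
tong [219 207  59  17 341] ((0.4575006663799286, 0.32030266523361206), (0.04187900945544243, 0.16962023079395294), 85.35829162597656) 0.02006226020921098
cov0 [257 196  34  16 197] ((0.5267851948738098, 0.3103185296058655), (0.08062829077243805, 0.0801297128200531), 12.772164344787598) 0.03414389622160474
cov0 [321 196  12   4  26] ((0.6911560297012329, 0.27858003973960876), (0.007288297172635794, 0.03602338582277298), 83.65758514404297) 0.033980334867513895
cov0 [291 198  20   7  36] ((0.6144901514053345, 0.29526880383491516), (0.010898022912442684, 0.060595083981752396), 83.69757843017578) 0.034377543379832065
```

```bash
cat >> h.py <<'E'
def yawy(o):
    y=rot(o['eef_rot'])[:,1];return np.arctan2(y[1],y[0])
def st():
    o=telemetry.get_obs();R=rot(o['eef_rot']);print('t%.2f'%o['time_s'],'tcp',np.round(o['eef_pos'],4),'yaw_y %.1fdeg'%np.degrees(yawy(o)),'tilt',np.round(R[:,0],3),'q',np.round(o['q'],2),'F',np.round(o['wrist_force'],1),'op %.3f'%o['opening']);return o
def plan(target,yaw=None,n=10,o=None):
    """yaw (deg) of tool y axis, modulo 180. rows: shift in axes before row's turn"""
    o=o or st();R=rot(o['eef_rot']);p=np.array(o['eef_pos'],float);target=np.array(target,float)
    dy=0 if yaw is None else (np.radians(yaw)-yawy(o)+np.pi/2)%np.pi-np.pi/2
    # tool x is down: turn +a about tool x = yaw -a
    out=[]
    for i in range(n):
        d=(target-p)/n
        a=-dy/n; Ri=R@Rn.from_rotvec([a*i,0,0]).as_matrix()
        # tool down assumed
        s=Ri.T@d*1000
        out.append([round(float(v),1) for v in s]+[round(float(a),3)])
    for i in range(0,n,5): print([v for r in out[i:i+5] for v in r])
E
python3 - <<'E'
from h import *
o=st();R=rot(o['eef_rot']);print(R.round(3))
s=load('wrist0')
plan([.50,0.09,.256],-24+0,14+1)
E
```

```text
t0.15 tcp [0.2378 0.5231 0.2556] yaw_y 65.5deg tilt [-0.001 -0.001 -1.   ] q [ 0.94  0.18  1.61 -0.    1.35 -0.21] F [0.6 0.2 0.3] op 1.000
[[-0.001  0.414  0.91 ]
 [-0.001  0.91  -0.414]
 [-1.    -0.001 -0.   ]]
t0.15 tcp [0.2378 0.5231 0.2556] yaw_y 65.5deg tilt [-0.001 -0.001 -1.   ] q [ 0.94  0.18  1.61 -0.    1.35 -0.21] F [0.6 0.2 0.3] op 1.000
[-0.0, -19.0, 27.9, 0.104, -0.0, -16.0, 29.7, 0.104, -0.0, -12.9, 31.2, 0.104, -0.0, -9.6, 32.4, 0.104, -0.0, -6.1, 33.2, 0.104]
[-0.0, -2.7, 33.7, 0.104, -0.0, 0.9, 33.7, 0.104, -0.0, 4.4, 33.5, 0.104, -0.0, 7.8, 32.8, 0.104, -0.0, 11.2, 31.8, 0.104]
[-0.0, 14.4, 30.5, 0.104, -0.0, 17.5, 28.8, 0.104, -0.0, 20.4, 26.9, 0.104, -0.0, 23.1, 24.6, 0.104, -0.0, 25.6, 22.0, 0.104]
```

Run:
```python
from h import *
plan([.547,-0.005,.25],-24,20)
```

```text
t0.15 tcp [0.2378 0.5231 0.2556] yaw_y 65.5deg tilt [-0.001 -0.001 -1.   ] q [ 0.94  0.18  1.61 -0.    1.35 -0.21] F [0.6 0.2 0.3] op 1.000
[0.3, -17.6, 25.0, 0.078, 0.3, -15.6, 26.3, 0.078, 0.3, -13.5, 27.4, 0.078, 0.3, -11.3, 28.4, 0.078, 0.3, -9.1, 29.2, 0.078]
[0.3, -6.8, 29.8, 0.078, 0.3, -4.4, 30.3, 0.078, 0.3, -2.1, 30.5, 0.078, 0.3, 0.3, 30.6, 0.078, 0.3, 2.7, 30.5, 0.078]
[0.3, 5.1, 30.2, 0.078, 0.3, 7.4, 29.7, 0.078, 0.3, 9.7, 29.0, 0.078, 0.3, 12.0, 28.2, 0.078, 0.3, 14.1, 27.1, 0.078]
[0.3, 16.2, 26.0, 0.078, 0.3, 18.2, 24.6, 0.078, 0.3, 20.0, 23.1, 0.078, 0.3, 21.8, 21.5, 0.078, 0.3, 23.4, 19.7, 0.078]
```

>>> servo_tool:
  targets: [0,-17.6,25,0.078,0,-15.6,26.3,0.078,0,-13.5,27.4,0.078,0,-11.3,28.4,0.078,0,-9,29.2,0.078]
  fingers: 85

```text
time_s: 0.65
eef_pos: [0.3157, 0.3905, 0.256]
eef_rot: [0.648, 0.282, 0.649, -0.282]
wrist_force: [1.1, 0.6, -0.5]
opening: 0.996
```

>>> servo_tool:
  targets: [0,-6.8,29.8,0.078,0,-4.4,30.3,0.078,0,-2,30.5,0.078,0,0.3,30.6,0.078,0,2.7,30.5,0.078]

```text
time_s: 1.15
eef_pos: [0.3932, 0.2586, 0.2562]
eef_rot: [0.582, 0.402, 0.582, -0.402]
wrist_force: [0.3, 0.2, -0.6]
opening: 0.994
```

Run:
```python
from h import *
save('wrist','w1')
plan([.547,-0.005,.25],-24,10)
```

```text
t1.20 tcp [0.3953 0.2556 0.2562] yaw_y 20.3deg tilt [ 0.001 -0.003 -1.   ] q [ 0.32 -0.06  1.86 -0.    1.34 -0.03] F [ 2.3 -2.2 -0.6] op 0.997
[0.7, 5.2, 29.7, 0.077, 0.7, 7.4, 29.2, 0.077, 0.7, 9.7, 28.6, 0.077, 0.7, 11.9, 27.7, 0.077, 0.7, 14.0, 26.7, 0.077]
[0.7, 16.0, 25.6, 0.077, 0.7, 17.9, 24.2, 0.077, 0.7, 19.7, 22.8, 0.077, 0.7, 21.4, 21.2, 0.077, 0.7, 23.0, 19.5, 0.077]
```

View pics/w1.png

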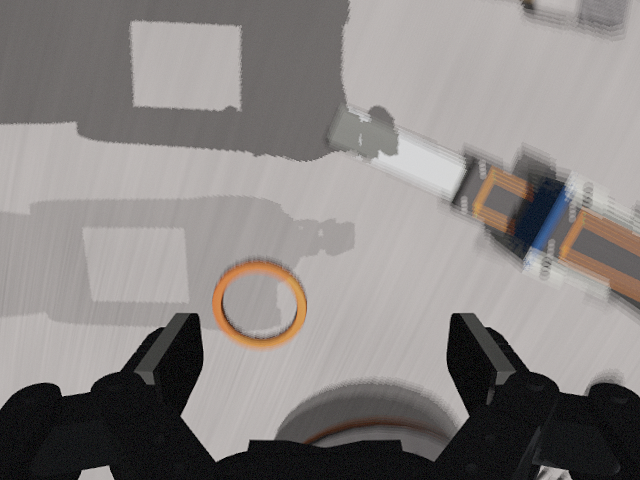

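The view passes over the seal ring at (260,305), the projecting cover at (495,200) and the gate at (540,215). It is blurred by motion, so I'll look at the magazine again later. Next is the turntable.

>>> servo_tool:
  targets: [0.7,5.2,29.7,0.077,0.7,7.4,29.2,0.077,0.7,9.7,28.6,0.077,0.7,11.9,27.7,0.077,0.7,14,26.7,0.077]

```text
time_s: 1.7
eef_pos: [0.4704, 0.1293, 0.2526]
eef_rot: [-0.494, -0.506, -0.494, 0.506]
wrist_force: [0.3, 0.1, 0.4]
opening: 0.995
```

>>> servo_tool:
  targets: [0.7,16,25.6,0.077,0.7,18,24.2,0.077,0.7,19.7,22.8,0.077,0.7,21.4,21,0.077,0.7,23,19.5,0.077]

```text
time_s: 2.2
eef_pos: [0.5478, 0.0001, 0.249]
eef_rot: [-0.388, -0.591, -0.388, 0.591]
wrist_force: [0.4, -0.5, 0.4]
opening: 0.998
```

>>> servo_tool:
  targets: [0,0,0,0,0,0,0,0,0,0,0,0,0,0,0,0,0,0,0,0]

```text
time_s: 2.7
eef_pos: [0.5471, 0.0019, 0.2494]
eef_rot: [0.389, 0.59, 0.389, -0.59]
wrist_force: [-0.1, 0.6, -1.5]
opening: 0.997
```

Run:
```python
from h import *
st();s=save('wrist','w2');C=cloud(s)
c0=np.array([.549,-.004]);r=np.hypot(C[...,0]-c0[0],C[...,1]-c0[1])
m=(C[...,2]>.085)&(C[...,2]<.099)&(r<.1)
n,l,stt,ce=cv2.connectedComponentsWithStats(m.astype(np.uint8));k=1+np.argmax(stt[1:,4]);P=C[l==k]
print(cv2.minAreaRect(P[:,:2].astype(np.float32)),np.median(P[:,2]),stt[k])
m=(C[...,2]>.054)&(C[...,2]<.066)&(r<.13)
P=C[m];print('platter',cv2.minEnclosingCircle(P[:,:2].astype(np.float32)),np.median(P[:,2]))
print(spotter.search_frame('wrist','misfed')[:2],spotter.search_frame('wrist','nest')[:2])
```

```text
t2.70 tcp [0.5471 0.0019 0.2494] yaw_y -23.2deg tilt [ 0.  0. -1.] q [-0.21  0.12  1.68  0.    1.33  0.19] F [-0.1  0.6 -1.5] op 0.997
((0.548165500164032, -0.005393654108047485), (0.14986257255077362, 0.046397171914577484), 66.09112548828125) 0.09097167753485924 [  294   121    74   214 14530]
platter ((0.5522328019142151, -0.00782581977546215), 0.11016809940338135) 0.059942138917733784
[{'pixel': [329.0, 222.8], 'score': 0.91}] [{'pixel': [363.1, 211.8], 'score': 0.66}]
```

View pics/w2.png

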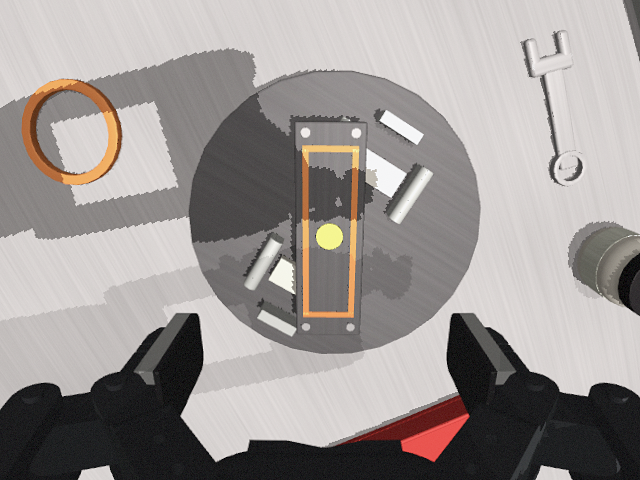

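The cover measures 150x46 mm, centre (0.548,-0.005), yaw 66°, with its dot at (329,237). The rails are diagonal at (410,195) and (263,262), about 0.58 rad of skew. Now I'll grasp it across the middle.

Run:
```python
from h import *
plan([.5482,-0.0054,.100],-23.9,10)
```

```text
t2.85 tcp [0.5473 0.0015 0.2494] yaw_y -23.2deg tilt [ 0. -0. -1.] q [-0.21  0.13  1.68 -0.    1.33  0.19] F [ 0.7 -0.6  0. ] op 0.989
[14.9, 0.3, 0.6, 0.001, 14.9, 0.3, 0.6, 0.001, 14.9, 0.4, 0.6, 0.001, 14.9, 0.4, 0.6, 0.001, 14.9, 0.4, 0.6, 0.001]
[14.9, 0.4, 0.6, 0.001, 14.9, 0.4, 0.6, 0.001, 14.9, 0.4, 0.6, 0.001, 14.9, 0.4, 0.6, 0.001, 14.9, 0.4, 0.6, 0.001]
```

>>> servo_tool:
  targets: [25,1,2,0.003,25,1,2,0.003,25,1,2,0.003,25,0.6,0.2,0.003,20,0,0,0]
  fingers: 60

```text
time_s: 3.35
eef_pos: [0.5478, -0.0059, 0.1279]
eef_rot: [-0.385, -0.593, -0.386, 0.593]
wrist_force: [0.5, -0.0, -0.3]
opening: 0.705
```

Run:
```python
from h import *
plan([.5482,-0.0054,.100],-23.9,5)
save('wrist','w3')
```

```text
t3.35 tcp [ 0.5478 -0.0059  0.1279] yaw_y -23.9deg tilt [-0.001  0.    -1.   ] q [-0.23  0.27  1.78 -0.    1.09  0.19] F [ 0.5 -0.  -0.3] op 0.705
[5.6, 0.0, -0.1, -0.0, 5.6, 0.0, -0.1, -0.0, 5.6, 0.0, -0.1, -0.0, 5.6, 0.0, -0.1, -0.0, 5.6, 0.0, -0.1, -0.0]
```

View pics/w3.png

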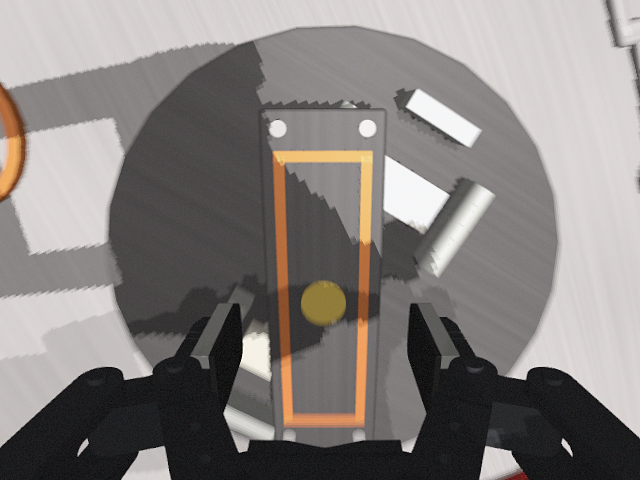

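The fingers straddle the cover's dot at (322,303). Lowering now, then closing.

>>> servo_tool:
  targets: [10,0,0,0,10,0,0,0,8,0,0,0,0,0,0,0,0,0,0,0]

```text
time_s: 3.9
eef_pos: [0.5485, -0.0061, 0.1016]
eef_rot: [0.385, 0.593, 0.385, -0.593]
wrist_force: [-0.5, -0.1, -0.1]
opening: 0.706
```

>>> servo_tool:
  targets: [0,0,0,0,0,0,0,0,0,0,0,0,0,0,0,0,0,0,0,0]
  fingers: 35

```text
time_s: 4.4
eef_pos: [0.5492, -0.0063, 0.1023]
eef_rot: [0.386, 0.593, 0.385, -0.592]
wrist_force: [0.4, -0.3, 6.4]
opening: 0.52
```

>>> servo_tool:
  targets: [-4,0,0,0,-8,0,0,0,-12,0,0,0,-16,0,0,0,-16,0,0,0]

```text
time_s: 4.9
eef_pos: [0.548, -0.006, 0.1583]
eef_rot: [-0.385, -0.593, -0.386, 0.593]
wrist_force: [0.0, 0.2, -1.5]
opening: 0.52
```

Run:
```python
from h import *
plan([.520,-.321,.165],-86.4,10)
```

```text
t4.90 tcp [ 0.548  -0.006   0.1583] yaw_y -23.9deg tilt [-0.001  0.    -1.   ] q [-0.23  0.23  1.76 -0.    1.15  0.19] F [ 0.   0.2 -1.5] op 0.520
[-0.7, 10.2, 29.9, 0.109, -0.7, 13.4, 28.6, 0.109, -0.7, 16.5, 27.0, 0.109, -0.7, 19.3, 25.1, 0.109, -0.7, 21.9, 22.8, 0.109]
[-0.7, 24.3, 20.3, 0.109, -0.7, 26.3, 17.5, 0.109, -0.7, 28.1, 14.6, 0.109, -0.7, 29.5, 11.4, 0.109, -0.7, 30.6, 8.1, 0.109]
```

>>> servo_tool:
  targets: [0,10,30,0.109,0,13.4,28.6,0.109,0,16.5,27,0.109,0,19.3,25,0.109,0,22,22.8,0.109]

```text
time_s: 5.4
eef_pos: [0.5339, -0.1647, 0.1581]
eef_rot: [0.21, 0.675, 0.21, -0.675]
wrist_force: [0.6, 0.3, -2.6]
opening: 0.519
```

>>> servo_tool:
  targets: [0,24.3,20.3,0.109,0,26.3,17.5,0.109,0,28,14.6,0.109,0,29.5,11.4,0.109,0,30.6,8,0.109]

```text
time_s: 5.9
eef_pos: [0.52, -0.3222, 0.158]
eef_rot: [-0.021, -0.707, -0.021, 0.707]
wrist_force: [-0.6, 0.4, -2.2]
opening: 0.518
```

>>> servo_tool:
  targets: [0,0,0,0,0,0,0,0,0,0,0,0,0,0,0,0,0,0,0,0]

```text
time_s: 6.4
eef_pos: [0.5205, -0.3201, 0.1574]
eef_rot: [-0.023, -0.707, -0.023, 0.707]
wrist_force: [0.0, 0.4, -2.5]
opening: 0.517
```

Run:
```python
from h import *
st()
s=save('wrist','w4');save('scene','s4');C=cloud(s);im=s[1];hsv=cv2.cvtColor(im,cv2.COLOR_BGR2HSV)
for f in ['scene']:
    s=load('s4');C=cloud(s);im=s[1];hsv=cv2.cvtColor(im,cv2.COLOR_BGR2HSV)
    c=np.array([.52,-.321]);r=np.hypot(C[...,0]-c[0],C[...,1]-c[1])
    m=(r<.11)&(C[...,2]>.10)&(C[...,2]<.18)
```

```text
t6.40 tcp [ 0.5205 -0.3201  0.1574] yaw_y -86.3deg tilt [-0.  0. -1.] q [-0.75  0.36  1.59  0.    1.19  0.76] F [ 0.   0.4 -2.5] op 0.517
```

View pics/w4.png

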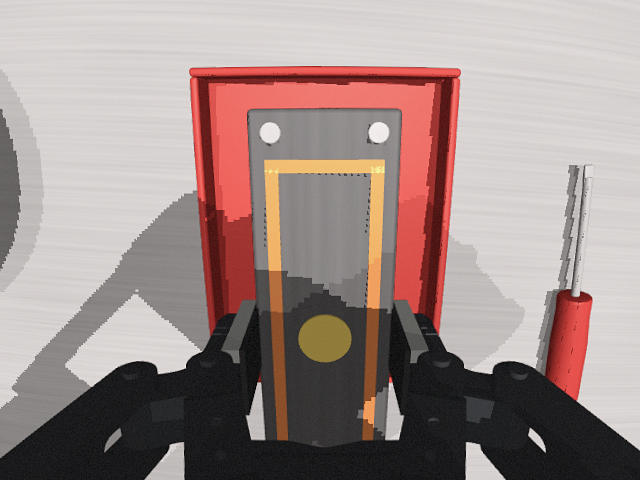

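View pics/s4.png

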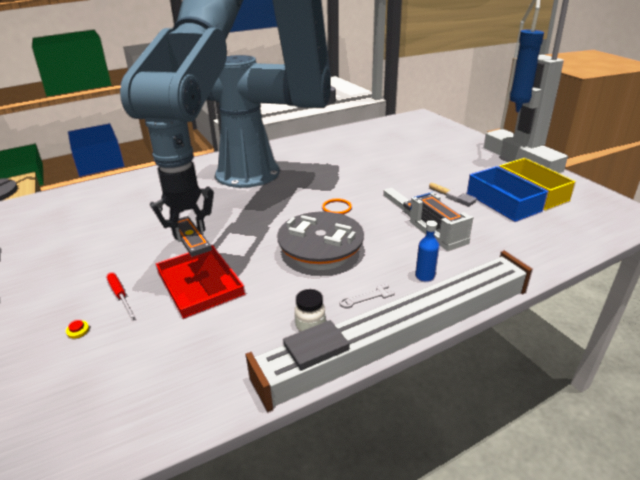

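The cover is held level and squared over the tray, with the dot at (325,338) and the tray rim from (190,70) to (460,70). Measuring the height offset before lowering.

Run:
```python
from h import *
s=load('w4');C=cloud(s)
P=C[120:260,290:350].reshape(-1,3);print('cover top',np.nanmedian(P[:,2]),np.nanpercentile(P[:,2],[5,95]))
print(at_depth(s,[[270,133],[379,133],[285,190],[370,190]]))
hsv=cv2.cvtColor(s[1],cv2.COLOR_BGR2HSV);red=((hsv[...,0]<5)|(hsv[...,0]>175))&(hsv[...,1]>120)
P=C[red&(C[...,2]>.022)&(C[...,2]<.036)];P=P[P[:,1]<-.1];print(P.min(0),P.max(0))
P=C[red&(C[...,2]<.01)];print('floor',np.median(P[:,2]))
for x in (.50,.55,.6):
    Q=P0=C[red&(C[...,2]>.022)&(C[...,2]<.036)];Q=Q[abs(Q[:,0]-x)<.01];print(x,Q[:,1].min(),Q[:,1].max()) if len(Q) else 0
```

```text
cover top 0.14591268358190762 [0.14487328 0.14690297]
[[ 0.58839302 -0.29970851  0.14640898]
 [ 0.59040433 -0.33168375  0.1463407 ]
 [ 0.57160939 -0.30475527  0.14598418]
 [ 0.57324086 -0.33060312  0.14597363]]
[ 0.40787346 -0.51442593  0.02200064] [ 0.62364358 -0.23932781  0.03213646]
floor 0.0049577789275127016
0.5 -0.3960708251012474 -0.24571258648138644
0.55 -0.3932011308019222 -0.24289662864768544
0.6 -0.38986126258364556 -0.23989730533189865
```

>>> servo_tool:
  targets: [25,0,0,0,30,0,0,0,30,0,0,0,20,0,0,0,10,0,0,0]

```text
time_s: 7.0
eef_pos: [0.5193, -0.3197, 0.04]
eef_rot: [-0.021, -0.706, -0.023, 0.708]
wrist_force: [-0.8, 0.5, -2.5]
opening: 0.522
```

>>> servo_tool:
  targets: [5,0,0,0,3,0,0,0,2,0,0,0,1,0,0,0,0,0,0,0]

```text
time_s: 7.5
eef_pos: [0.5207, -0.3214, 0.032]
eef_rot: [0.022, 0.707, 0.022, -0.706]
wrist_force: [-0.6, 0.5, -3.0]
opening: 0.522
```

Run:
```python
from h import *
st()
```

```text
t7.50 tcp [ 0.5207 -0.3214  0.032 ] yaw_y -86.4deg tilt [ 0.001 -0.001 -1.   ] q [-0.75  0.54  1.64 -0.    0.96  0.76] F [-0.6  0.5 -3. ] op 0.522
```

>>> servo_tool:
  targets: [1,0,0,0,1,0,0,0,0,0,0,0,0,0,0,0,0,0,0,0]

```text
time_s: 8.0
eef_pos: [0.5206, -0.3214, 0.0304]
eef_rot: [0.022, 0.707, 0.022, -0.707]
wrist_force: [-3.7, 2.6, 4.7]
opening: 0.52
```

Contact is felt (+4.7 N), so I'll release and lift.

>>> servo_tool:
  targets: [0,0,0,0,0,0,0,0,0,0,0,0,0,0,0,0,0,0,0,0]
  fingers: 70

```text
time_s: 8.5
eef_pos: [0.5203, -0.321, 0.0292]
eef_rot: [-0.022, -0.707, -0.022, 0.707]
wrist_force: [0.4, 0.1, 0.2]
opening: 0.817
```

>>> servo_tool:
  targets: [-10,0,0,0,-30,0,0,0,-45,0,0,0,-48,0,0,0,-48,0,0,0]

```text
time_s: 9.0
eef_pos: [0.52, -0.3208, 0.2127]
eef_rot: [0.022, 0.707, 0.022, -0.707]
wrist_force: [1.3, -1.9, -0.3]
opening: 0.821
```

Run:
```python
from h import *
st();s=save('wrist','w5');C=cloud(s)
# travel to magazine
plan([.50,.30,.25],85,15)
```

```text
t9.00 tcp [ 0.52   -0.3208  0.2127] yaw_y -86.4deg tilt [ 0. -0. -1.] q [-0.75  0.3   1.55 -0.    1.29  0.76] F [ 1.3 -1.9 -0.3] op 0.821
t9.05 tcp [ 0.5235 -0.3237  0.2228] yaw_y -86.4deg tilt [ 0.01 -0.01 -1.  ] q [-0.75  0.29  1.54  0.    1.29  0.76] F [ 3.1 -1.8  7.1] op 0.818
[-2.2, -41.6, -1.1, 0.01, -2.2, -41.6, -0.7, 0.01, -2.2, -41.6, -0.2, 0.01, -2.2, -41.6, 0.2, 0.01, -2.2, -41.6, 0.6, 0.01]
[-2.2, -41.6, 1.0, 0.01, -2.2, -41.6, 1.4, 0.01, -2.2, -41.6, 1.8, 0.01, -2.2, -41.5, 2.3, 0.01, -2.2, -41.5, 2.7, 0.01]
[-2.2, -41.5, 3.1, 0.01, -2.2, -41.4, 3.5, 0.01, -2.2, -41.4, 3.9, 0.01, -2.2, -41.4, 4.3, 0.01, -2.2, -41.3, 4.7, 0.01]
```

View pics/w5.png

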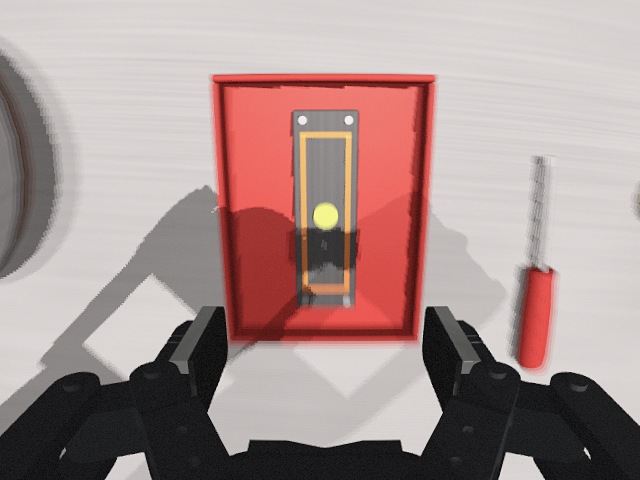

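The misfed cover lies flat in the tray (dot at (325,215)). Next is the magazine.

>>> servo_tool:
  targets: [-2,-41.6,-1,0.01,-2,-41.6,-0.7,0.01,-2,-41.6,0,0.01,-2,-41.6,0,0.01,-2,-41.6,0.6,0.01]

```text
time_s: 9.55
eef_pos: [0.5123, -0.1117, 0.221]
eef_rot: [0.004, 0.707, 0.004, -0.707]
wrist_force: [0.8, 0.7, 0.2]
opening: 0.82
```

>>> servo_tool:
  targets: [-2,-41.6,1,0.01,-2,-41.6,1.4,0.01,-2,-41.6,1.8,0.01,-2,-41.5,2.3,0.01,-2,-41.5,2.7,0.01]

```text
time_s: 10.05
eef_pos: [0.5046, 0.0964, 0.2311]
eef_rot: [-0.013, 0.707, -0.013, -0.707]
wrist_force: [0.3, 0.3, -0.8]
opening: 0.819
```

>>> servo_tool:
  targets: [-2,-41.5,3,0.01,-2,-41.4,3.5,0.01,-2,-41.4,4,0.01,-2,-41.4,4.3,0.01,-2,-36,4.7,0.01]

```text
time_s: 10.55
eef_pos: [0.4963, 0.2994, 0.241]
eef_rot: [-0.031, 0.707, -0.031, -0.706]
wrist_force: [0.9, 0.5, 0.1]
opening: 0.822
```

>>> servo_tool:
  targets: [0,0,0,0,0,0,0,0,0,0,0,0,0,0,0,0,0,0,0,0]

```text
time_s: 11.05
eef_pos: [0.497, 0.2962, 0.2404]
eef_rot: [-0.031, 0.706, -0.031, -0.706]
wrist_force: [0.4, 0.2, -0.4]
opening: 0.816
```

Run:
```python
from h import *
st();s=save('wrist','w6');C=cloud(s)
```

```text
t11.05 tcp [0.497  0.2962 0.2404] yaw_y -95.1deg tilt [ 0. -0. -1.] q [ 0.33  0.2   1.61 -0.    1.32  1.99] F [ 0.4  0.2 -0.4] op 0.816
```

View pics/w6.png

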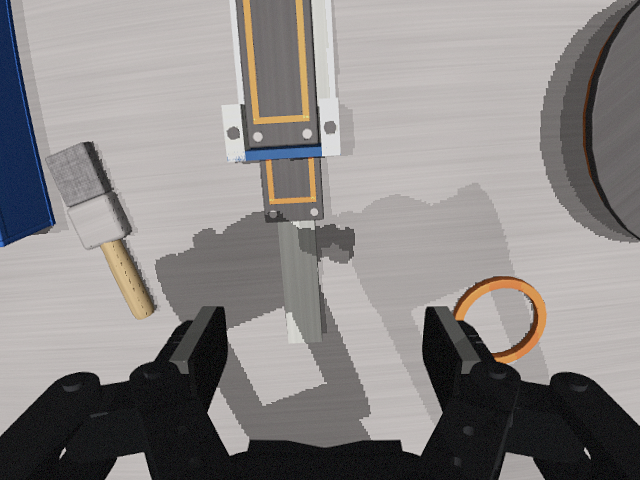

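The wrist view shows the projecting cover's front edge at about (265–322, 218), the gate at (283,155) and the tongue tip at (305,340). Measuring these.

Run:
```python
from h import *
s=load('w6');C=cloud(s);print(ext(s[0],s[3])[1])
m=(C[...,2]>.029)&(C[...,2]<.0395);m[:,:230]=0;m[:,350:]=0;m[:150]=0;m[260:]=0
n,l,stt,ce=cv2.connectedComponentsWithStats(m.astype(np.uint8));k=1+np.argmax(stt[1:,4]);P=C[l==k];print(stt[k],np.median(P[:,2]))
r=cv2.minAreaRect(P[:,:2].astype(np.float32));print('cov0',r);print(cv2.boxPoints(r))
m=(C[...,2]>.014)&(C[...,2]<.026);m[:,:250]=0;m[:,345:]=0;m[:225]=0;m[350:]=0
n,l,stt,ce=cv2.connectedComponentsWithStats(m.astype(np.uint8));k=1+np.argmax(stt[1:,4]);P=C[l==k];print(stt[k],np.median(P[:,2]))
r=cv2.minAreaRect(P[:,:2].astype(np.float32));print('tong',r);print(cv2.boxPoints(r))
m=(C[...,2]>.07)&(C[...,2]<.085);m[:,:200]=0;m[:,370:]=0
P=C[m];
hsv=cv2.cvtColor(s[1],cv2.COLOR_BGR2HSV);b=m&(hsv[...,1]>150)&(hsv[...,0]>100)&(hsv[...,0]<130)
P=C[b];r=cv2.minAreaRect(P[:,:2].astype(np.float32));print('gate',r,np.median(P[:,2]));print(cv2.boxPoints(r))
# top cover edges
m2=C[(C[...,2]>.072)&(C[...,2]<.08)]
m2=np.zeros(m.shape,bool);m2[0:140,200:360]=True;P=C[m2&m];r=cv2.minAreaRect(P[:,:2].astype(np.float32));print('mag top',r)
print(at_depth(s,[[258,137],[307,134],[273,214],[315,212]]))
```

```text
[0.57185233 0.28962792 0.35786077]
[ 259  156   65   67 3806] 0.033980524662012124
cov0 ((0.5160994529724121, 0.3201218247413635), (0.046434152871370316, 0.049912918359041214), 87.97351837158203)
[[0.4903376  0.29780176]
 [0.5402193  0.29603675]
 [0.5418613  0.3424419 ]
 [0.4919796  0.3442069 ]]
[ 278  225   44  118 4170] 0.020020360287358152
tong ((0.43075892329216003, 0.32296785712242126), (0.030308498069643974, 0.10979679226875305), 87.89412689208984)
[[0.37534076 0.30984113]
 [0.48506337 0.30580655]
 [0.4861771  0.3360946 ]
 [0.37645447 0.34012917]]
gate ((0.5484904050827026, 0.3187614381313324), (0.04942430928349495, 0.006058204919099808), 87.67315673828125) 0.0775028546733054
[[0.5444605  0.29419264]
 [0.5505137  0.29394665]
 [0.55252033 0.34333023]
 [0.5464671  0.34357622]]
mag top ((0.5994420051574707, 0.3151607811450958), (0.07463748008012772, 0.0849963054060936), 84.78903198242188)
[[0.56001498 0.33377148 0.07615047]
 [0.55891014 0.30202015 0.07649275]
 [0.49893914 0.33629457 0.03453654]
 [0.49746879 0.30366805 0.0341913 ]]
```

Run:
```python
from h import *
plan([.515,.3201,.10],-92.1,5)
```

```text
t11.10 tcp [0.497  0.2963 0.2404] yaw_y -95.1deg tilt [ 0. -0. -1.] q [ 0.33  0.2   1.61 -0.    1.32  1.99] F [ 0.  -0.9 -0.3] op 0.818
[28.1, -5.1, -3.2, -0.01, 28.1, -5.0, -3.2, -0.01, 28.1, -5.0, -3.3, -0.01, 28.1, -5.0, -3.3, -0.01, 28.1, -4.9, -3.4, -0.01]
```

>>> servo_tool:
  targets: [28,-5,-3.2,-0.01,28,-5,-3.2,-0.01,28,-5,-3.3,-0.01,28,-5,-3.3,-0.01,28,-5,-3.4,-0.01]
  fingers: 66

```text
time_s: 11.6
eef_pos: [0.5152, 0.3207, 0.0993]
eef_rot: [-0.013, 0.707, -0.013, -0.707]
wrist_force: [0.3, 0.1, 0.7]
opening: 0.777
```

>>> servo_tool:
  targets: [0,0,0,0,0,0,0,0,0,0,0,0,0,0,0,0,0,0,0,0]

```text
time_s: 12.1
eef_pos: [0.5156, 0.3213, 0.1019]
eef_rot: [-0.014, 0.708, -0.013, -0.706]
wrist_force: [1.0, -0.1, -0.1]
opening: 0.775
```

Run:
```python
from h import *
plan([.515,.3201,.041],-92.1,5)
```

```text
t12.10 tcp [0.5156 0.3213 0.1019] yaw_y -92.1deg tilt [ 0.002  0.001 -1.   ] q [0.36 0.43 1.63 0.   1.08 1.97] F [ 1.  -0.1 -0.1] op 0.775
[12.2, 0.2, 0.1, -0.0, 12.2, 0.2, 0.1, -0.0, 12.2, 0.2, 0.1, -0.0, 12.2, 0.2, 0.1, -0.0, 12.2, 0.2, 0.1, -0.0]
```

>>> servo_tool:
  targets: [20,1,0,0,20,0,0,0,13,0,0,0,8,0,0,0,0,0,0,0]

```text
time_s: 12.6
eef_pos: [0.5141, 0.3198, 0.0384]
eef_rot: [0.013, -0.706, 0.013, 0.708]
wrist_force: [-0.7, -0.1, -0.8]
opening: 0.768
```

>>> servo_tool:
  targets: [0,0,0,0,0,0,0,0,0,0,0,0,0,0,0,0,0,0,0,0]
  fingers: 35

```text
time_s: 13.1
eef_pos: [0.5155, 0.3203, 0.0405]
eef_rot: [-0.013, 0.708, -0.013, -0.706]
wrist_force: [-1.7, -1.2, 6.3]
opening: 0.52
```

Run:
```python
from h import *
st()
s=save('wrist','w7')
u=np.array([np.cos(np.radians(-2.1)),np.sin(np.radians(-2.1)),0])
p=np.array(s[0]['eef_pos']);plan(p-.120*u,None,15)
```

```text
t13.10 tcp [0.5155 0.3203 0.0405] yaw_y -92.1deg tilt [ 0.002  0.001 -1.   ] q [ 0.36  0.52  1.65 -0.    0.97  1.97] F [-1.7 -1.2  6.3] op 0.520
t13.15 tcp [0.5155 0.3203 0.0405] yaw_y -92.1deg tilt [ 0.002  0.001 -1.   ] q [ 0.36  0.52  1.65 -0.    0.97  1.97] F [-2.  -0.8  6. ] op 0.521
[-0.0, 0.0, 8.0, 0.0, -0.0, 0.0, 8.0, 0.0, -0.0, 0.0, 8.0, 0.0, -0.0, 0.0, 8.0, 0.0, -0.0, 0.0, 8.0, 0.0]
[-0.0, 0.0, 8.0, 0.0, -0.0, 0.0, 8.0, 0.0, -0.0, 0.0, 8.0, 0.0, -0.0, 0.0, 8.0, 0.0, -0.0, 0.0, 8.0, 0.0]
[-0.0, 0.0, 8.0, 0.0, -0.0, 0.0, 8.0, 0.0, -0.0, 0.0, 8.0, 0.0, -0.0, 0.0, 8.0, 0.0, -0.0, 0.0, 8.0, 0.0]
```

View pics/w7.png

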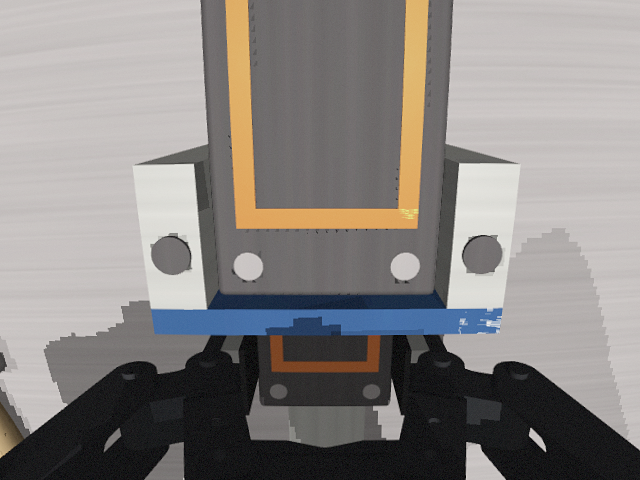

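The end is gripped (opening 0.52), with the gate at (325,320) clear of the fingers. Drawing it out along -x, 108 mm in total.

>>> servo_tool:
  targets: [0,0,4,0,0,0,7,0,0,0,8,0,0,0,8,0,0,0,8,0]

```text
time_s: 13.65
eef_pos: [0.4837, 0.3217, 0.0408]
eef_rot: [-0.014, 0.71, -0.013, -0.704]
wrist_force: [13.5, -0.7, -3.8]
opening: 0.523
```

>>> servo_tool:
  targets: [0,0,8,0,0,0,8,0,0,0,8,0,0,0,8,0,0,0,8,0]

```text
time_s: 14.15
eef_pos: [0.442, 0.3233, 0.0405]
eef_rot: [-0.014, 0.709, -0.013, -0.705]
wrist_force: [4.7, -0.7, 1.1]
opening: 0.526
```

>>> servo_tool:
  targets: [0,0,8,0,0,0,8,0,0,0,7,0,0,0,6,0,0,0,4,0]

```text
time_s: 14.65
eef_pos: [0.4081, 0.3247, 0.0405]
eef_rot: [-0.014, 0.708, -0.013, -0.706]
wrist_force: [5.0, 1.3, 4.8]
opening: 0.518
```

Run:
```python
from h import *
st();save('wrist','w8');save('side','d8')
s=load('d8');c=cv2.resize(s[1][130:250,190:360],None,fx=4,fy=4,interpolation=cv2.INTER_CUBIC);cv2.imwrite('pics/z_d8.png',c)
```

```text
t14.65 tcp [0.4081 0.3247 0.0405] yaw_y -92.1deg tilt [ 0.004  0.001 -1.   ] q [ 0.44  0.37  1.88 -0.    0.89  2.05] F [5.  1.3 4.8] op 0.518
```

View pics/w8.png

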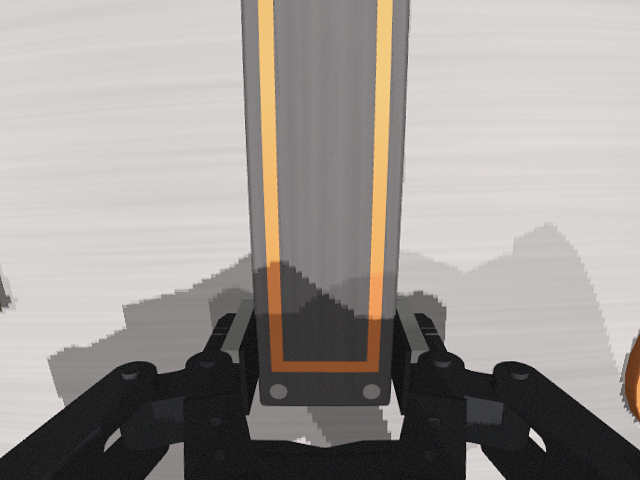

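View pics/z_d8.png

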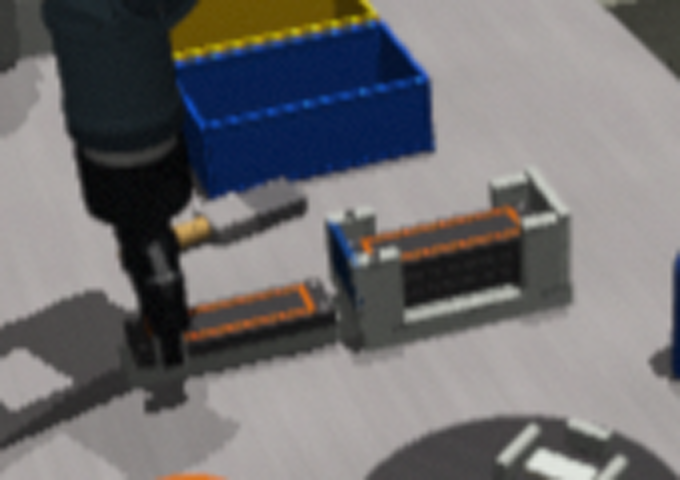

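The cover is fully clear of the gate and the other three have settled (the side crop shows the top one lower, at (440,235)). Releasing on the tongue, then rising to look.

>>> servo_tool:
  targets: [0,0,0,0,0,0,0,0,0,0,0,0,0,0,0,0,0,0,0,0]
  fingers: 70

```text
time_s: 15.25
eef_pos: [0.4064, 0.324, 0.039]
eef_rot: [0.013, -0.707, 0.013, 0.707]
wrist_force: [-0.3, -0.9, 0.6]
opening: 0.822
```

>>> servo_tool:
  targets: [-10,0,0,0,-30,0,-10,0,-40,0,-15,0,-40,0,-15,0,-35,0,-12,0]

```text
time_s: 15.75
eef_pos: [0.4597, 0.3222, 0.1974]
eef_rot: [-0.013, 0.708, -0.013, -0.706]
wrist_force: [0.0, 0.9, 0.2]
opening: 0.819
```

>>> servo_tool:
  targets: [0,0,0,0,0,0,0,0,0,0,0,0,0,0,0,0,0,0,0,0]

```text
time_s: 16.25
eef_pos: [0.4578, 0.3219, 0.1929]
eef_rot: [0.013, -0.706, 0.013, 0.708]
wrist_force: [0.3, -0.4, -0.1]
opening: 0.822
```

Run:
```python
from h import *
st();s=save('wrist','w9');C=cloud(s)
m=(C[...,2]>.029)&(C[...,2]<.0395)&(C[...,0]<.545)&(C[...,0]>.3)&(C[...,1]>.28)&(C[...,1]<.36);m[:,:210]=0;m[:,420:]=0;m[:40]=0
n,l,stt,ce=cv2.connectedComponentsWithStats(m.astype(np.uint8));k=1+np.argmax(stt[1:,4]);P=C[l==k];print(stt[k],np.median(P[:,2]),P[:,2].min(),P[:,2].max())
r=cv2.minAreaRect(P[:,:2].astype(np.float32));print('cov0',r)
print('stack top z', np.nanmedian(C[(C[...,0]>.56)&(C[...,0]<.69)&(abs(C[...,1]-.317)<.015)][:,2]))
```

```text
t16.25 tcp [0.4578 0.3219 0.1929] yaw_y -92.1deg tilt [-0.002 -0.001 -1.   ] q [0.4  0.21 1.7  0.   1.23 2.01] F [ 0.3 -0.4 -0.1] op 0.822
[  286   110    74   216 14811] 0.034009238640912653 0.03079299942489705 0.0363776283652924
cov0 ((0.4586362838745117, 0.32285380363464355), (0.04648482799530029, 0.14991195499897003), 87.8882064819336)
stack top z 0.06190573452741088
```

View pics/w9.png

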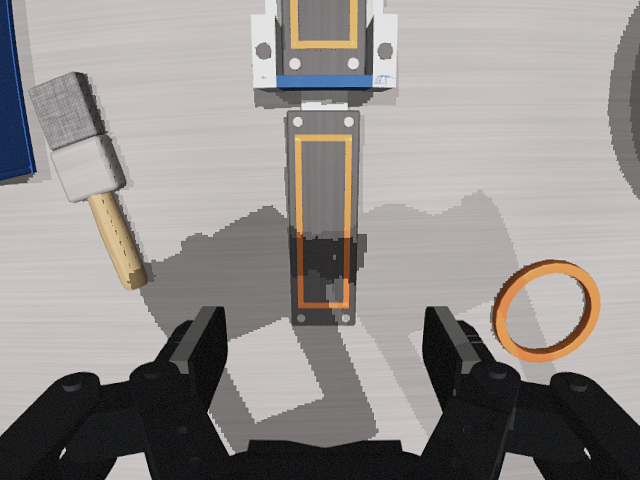

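Cover0 lies flat on the tongue (150x46, centre (0.4586,0.3229)) and the stack top is at 62 mm, which confirms three covers settled. Regrasping by the middle.

>>> servo_tool:
  targets: [35,-0.5,-0.4,0,40,-0.4,-0.4,0,40,0,0,0,20,0,0,0,10,0,0,0]
  fingers: 66

```text
time_s: 16.8
eef_pos: [0.4576, 0.3222, 0.0463]
eef_rot: [0.012, -0.705, 0.014, 0.709]
wrist_force: [-0.2, -0.5, 0.4]
opening: 0.773
```

>>> servo_tool:
  targets: [4,0,0,0,0,0,0,0,0,0,0,0,0,0,0,0,0,0,0,0]

```text
time_s: 17.3
eef_pos: [0.4603, 0.3233, 0.0464]
eef_rot: [-0.013, 0.708, -0.013, -0.706]
wrist_force: [0.2, 0.8, 0.4]
opening: 0.77
```

>>> servo_tool:
  targets: [0,0,0,0,0,0,0,0,0,0,0,0,0,0,0,0,0,0,0,0]
  fingers: 35

```text
time_s: 17.8
eef_pos: [0.4601, 0.3232, 0.0462]
eef_rot: [-0.013, 0.707, -0.013, -0.707]
wrist_force: [-1.6, -0.7, 5.8]
opening: 0.516
```

>>> servo_tool:
  targets: [-4,0,0,0,-10,0,0,0,-30,0,0,0,-40,0,0,0,-40,0,0,0]

```text
time_s: 18.3
eef_pos: [0.4588, 0.3227, 0.1703]
eef_rot: [0.013, -0.706, 0.013, 0.708]
wrist_force: [1.3, 0.2, -2.9]
opening: 0.521
```

Run:
```python
from h import *
st()
# nest from scene + side
for n,f in (('side','d10'),('scene','s10')):
    s=save(n,f)
    b=(270,215,375,310) if n=='side' else (265,195,375,280)
    cv2.imwrite('pics/z_'+f+'.png',cv2.resize(s[1][b[1]:b[3],b[0]:b[2]],None,fx=6,fy=6,interpolation=cv2.INTER_CUBIC))
```

```text
t18.30 tcp [0.4588 0.3227 0.1703] yaw_y -92.1deg tilt [-0.002 -0.001 -1.   ] q [0.4  0.24 1.72 0.   1.18 2.01] F [ 1.3  0.2 -2.9] op 0.521
```

View pics/z_d10.png

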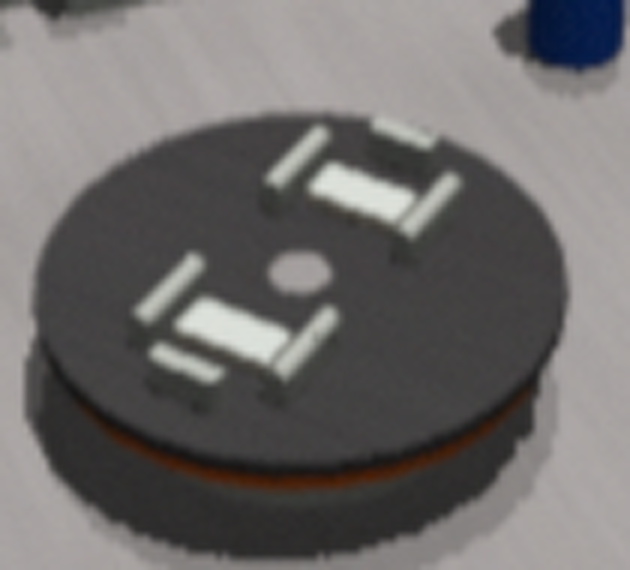

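View pics/z_s10.png

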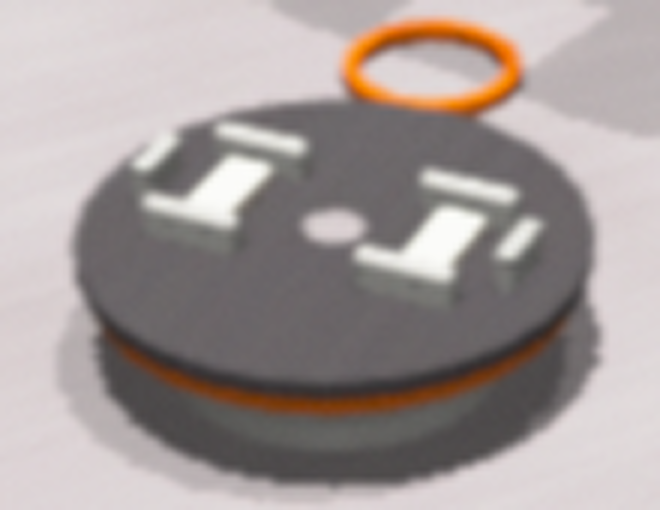

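Both views show the empty nest. In the side crop the end stops are at (405,132) and (187,362), the rests at (362,193) and (232,330), and the hub dot at (300,272). In the scene crop the stops are at (155,150) and (520,238). Triangulating.

Run:
```python
from h import *
def go(f,o,pts,z):
    s=load(f);px=np.array(pts)/6+np.array(o);return at_z(s,px,z)
def rep(n,Q): 
    d=Q[0]-Q[1];print(n,Q[:,:2].round(4).tolist(),'mid',Q.mean(0)[:2].round(4),'yaw %.1f'%np.degrees(np.arctan2(d[1],d[0])),'len',np.linalg.norm(d).round(4))
A=(270,215);B=(265,195)
rep('stops side',go('d10',A,[(405,132),(187,362)],.077))
rep('rests side',go('d10',A,[(362,193),(232,330)],.068))
rep('stops scene',go('s10',B,[(155,150),(520,238)],.077))
rep('railR side',go('d10',A,[(430,205),(308,345)],.077))
rep('railL side',go('d10',A,[(298,157),(170,288)],.077))
print('hub',go('d10',A,[(300,272)],.06),go('s10',B,[(334,226)],.06))
for f in('d10','s10'):
    s=load(f);C=cloud(s);m=(C[...,2]>.064)&(C[...,2]<.085)&(np.hypot(C[...,0]-.552,C[...,1]+.0075)<.1)
    print(f,m.sum(),cv2.minAreaRect(C[m][:,:2].astype(np.float32)))
```

```text
stops side [[0.6191, 0.0389], [0.4825, -0.0578]] mid [ 0.5508 -0.0095] yaw 35.3 len 0.1674
rests side [[0.5903, 0.019], [0.5087, -0.0384]] mid [ 0.5495 -0.0097] yaw 35.1 len 0.0997
stops scene [[0.4863, -0.0564], [0.6239, 0.0415]] mid [ 0.5551 -0.0074] yaw -144.6 len 0.1689
railR side [[0.6084, -0.0098], [0.5292, -0.0681]] mid [ 0.5688 -0.0389] yaw 36.3 len 0.0983
railL side [[0.571, 0.0419], [0.492, -0.0144]] mid [0.5315 0.0138] yaw 35.4 len 0.097
hub [[ 0.55039301 -0.0084686   0.06      ]] [[ 0.55440995 -0.00677271  0.06      ]]
d10 777 ((0.5579500794410706, -0.019406624138355255), (0.18543067574501038, 0.16865868866443634), 40.43944549560547)
s10 638 ((0.5614057183265686, -0.019564777612686157), (0.17715445160865784, 0.10423849523067474), 34.661190032958984)
```

Run:
```python
from h import *
plan([.488,.083,.20],-54.7,10)
```

```text
t18.40 tcp [0.4632 0.3247 0.1762] yaw_y -92.1deg tilt [ 0.011  0.005 -1.   ] q [0.4  0.24 1.71 0.   1.18 2.01] F [ 1.2 -0.3 -1.8] op 0.517
[-2.5, 24.0, -3.4, -0.065, -2.5, 24.2, -1.8, -0.065, -2.5, 24.3, -0.2, -0.065, -2.5, 24.2, 1.3, -0.065, -2.5, 24.1, 2.9, -0.065]
[-2.5, 23.9, 4.5, -0.065, -2.5, 23.5, 6.0, -0.065, -2.5, 23.1, 7.6, -0.065, -2.5, 22.5, 9.1, -0.065, -2.5, 21.9, 10.5, -0.065]
```

>>> servo_tool:
  targets: [-3,24,-3.4,-0.065,-3,24.2,-1.8,-0.065,-3,24.3,0,-0.065,-3,24.2,1.3,-0.065,-3,24,3,-0.065]

```text
time_s: 18.9
eef_pos: [0.4709, 0.2014, 0.1835]
eef_rot: [-0.102, -0.699, -0.102, 0.7]
wrist_force: [0.8, -0.7, -2.9]
opening: 0.519
```

>>> servo_tool:
  targets: [-3,24,4.5,-0.065,-3,23.5,6,-0.065,-3,23,7.6,-0.065,-3,22.5,9,-0.065,-3,22,10.5,-0.065]

```text
time_s: 19.4
eef_pos: [0.4833, 0.0806, 0.1986]
eef_rot: [-0.214, -0.673, -0.214, 0.674]
wrist_force: [0.4, -0.1, -3.0]
opening: 0.518
```

>>> servo_tool:
  targets: [0,0,0,0,0,0,0,0,0,0,0,0,0,0,0,0,0,0,0,0]

```text
time_s: 19.9
eef_pos: [0.4838, 0.0822, 0.1991]
eef_rot: [-0.214, -0.674, -0.214, 0.674]
wrist_force: [-0.2, -0.9, -2.9]
opening: 0.518
```

Run:
```python
from h import *
st();save('wrist','w11');st()
```

```text
t19.90 tcp [0.4838 0.0822 0.1991] yaw_y -54.8deg tilt [-0.  0. -1.] q [-0.07  0.05  1.87  0.    1.22  0.88] F [-0.2 -0.9 -2.9] op 0.518
t19.95 tcp [0.4839 0.0821 0.1991] yaw_y -54.8deg tilt [-0.  0. -1.] q [-0.07  0.05  1.87  0.    1.22  0.88] F [-0.6  0.2 -3.2] op 0.521
```

View pics/w11.png

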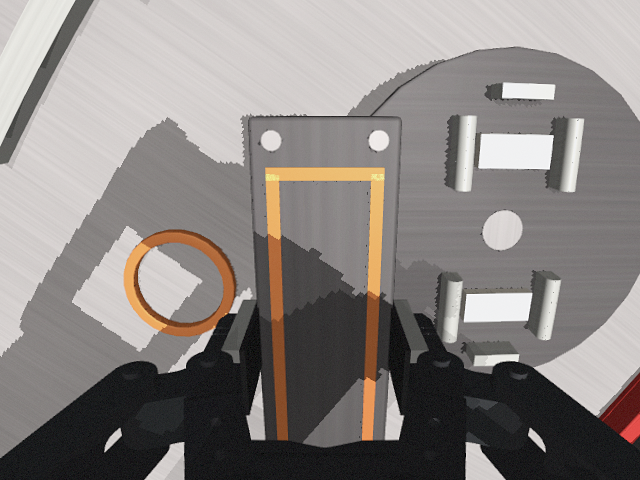

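Great view of the nest: stops at (528,91) and (494,354), rests at (515,151) and (497,306), and hub at (502,230). Now I'll compute the nest pose and the held cover's pose in the tool.

Run:
```python
from h import *
s=load('w11');C=cloud(s);im=s[1];g=cv2.cvtColor(im,cv2.COLOR_BGR2GRAY)
cc=np.array([.552,-.008]);r=np.hypot(C[...,0]-cc[0],C[...,1]-cc[1])
m=(C[...,2]>.070)&(C[...,2]<.081)&(r<.1)
n,l,stt,ce=cv2.connectedComponentsWithStats(m.astype(np.uint8))
for k in range(1,n):
    if stt[k,4]>150:
        P=C[l==k];Q=P[P[:,2]>np.percentile(P[:,2],50)]
        print(stt[k],ce[k].round(),cv2.minAreaRect(P[:,:2].astype(np.float32)))
# white rests z~.068
m=(C[...,2]>.0645)&(C[...,2]<.0705)&(r<.1)&(g>200)
n,l,stt,ce=cv2.connectedComponentsWithStats(m.astype(np.uint8))
R=[]
for k in range(1,n):
    if stt[k,4]>800:
        P=C[l==k];q=cv2.minAreaRect(P[:,:2].astype(np.float32));print('rest',q,np.median(P[:,2]));R.append(q[0])
R=np.array(R);d=R[0]-R[1];print('mid',R.mean(0),np.degrees(np.arctan2(d[1],d[0])),np.linalg.norm(d))
m=(C[...,2]>.054)&(C[...,2]<.066)&(r<.13)
print('hub',at_z(s,[[502,230]],.06))
# held cover
o=s[0];T=rot(o['eef_rot']);L=(C-np.array(o['eef_pos']))@T
mm=np.zeros(m.shape,bool);mm[100:300,230:410]=1
m=mm&(C[...,2]>.17)&(C[...,2]<.2);P=L[m];print('cover in tool: x',np.median(P[:,0]),'y',np.percentile(P[:,1],[1,99]),'z',P[:,2].min(),P[:,2].max())
for z in (-.07,-.05,-.03,-.01):
    Q=P[abs(P[:,2]-z)<.004];print(z,Q[:,1].min(),Q[:,1].max(),np.median(Q[:,0]))
```

```text
[497  82  58  18 886] [525.  91.] ((0.620077908039093, 0.040915101766586304), (0.008399746380746365, 0.03091084212064743), 35.2071418762207)
[ 453  115   24   76 1396] [464. 153.] ((0.5731092095375061, 0.04706846922636032), (0.04197308048605919, 0.010558758862316608), 35.09252166748047)
[ 556  118   28   74 1358] [570. 155.] ((0.6101394295692444, -0.0052801333367824554), (0.04252219572663307, 0.011347277089953423), 35.2096061706543)
[ 440  277   23   66 1047] [451. 309.] ((0.4935075044631958, -0.009767748415470123), (0.043027959764003754, 0.010273102670907974), 35.23231887817383)
[ 534  276   27   64 1070] [547. 307.] ((0.5303054451942444, -0.061451613903045654), (0.04294765368103981, 0.010339022614061832), 35.01526641845703)
[471 349  48  17 655] [493. 356.] ((0.4840106964111328, -0.05616418272256851), (0.009364699944853783, 0.030809491872787476), 37.05693817138672)
rest ((0.5926834940910339, 0.021058473736047745), (0.020007990300655365, 0.044769562780857086), 35.999088287353516) 0.06787350896497626
rest ((0.5111281871795654, -0.036879606544971466), (0.020394636318087578, 0.04433494433760643), 35.62240219116211) 0.06796396029579692
mid [ 0.55190584 -0.00791057] 35.390541924966115 0.10004043798421541
hub [[ 0.55180934 -0.00799532  0.06      ]]
cover in tool: x 0.012224957880619345 y [-0.021794    0.02300932] z -0.07375493756033825 -0.011576426658773214
-0.07 -0.022306979938304158 0.023696910099779006 0.01234730293863185
-0.05 -0.022605313283274454 0.023760088737086293 0.012234515445574223
-0.03 -0.022555199520536126 0.023725824071202717 0.012190494212317077
-0.01 -0.02772246280652053 0.029522450182430538 0.019032999104191425
```

Run:
```python
from h import *
plan([.5526,-.0064,.13],-54.8,5)
```

```text
t19.95 tcp [0.4839 0.0821 0.1991] yaw_y -54.8deg tilt [-0.  0. -1.] q [-0.07  0.05  1.87  0.    1.22  0.88] F [-0.6  0.2 -3.2] op 0.521
[13.8, 22.4, -1.0, -0.0, 13.8, 22.4, -1.0, -0.0, 13.8, 22.4, -1.0, -0.0, 13.8, 22.4, -1.0, -0.0, 13.8, 22.4, -1.0, -0.0]
```

>>> servo_tool:
  targets: [13.8,22.4,-1,0,13.8,22.4,-1,0,13.8,22.4,-1,0,13.8,22.4,-1,0,13.8,22.4,-1,0]

```text
time_s: 20.45
eef_pos: [0.5531, -0.0076, 0.1297]
eef_rot: [0.213, 0.674, 0.213, -0.674]
wrist_force: [0.4, -0.6, -2.1]
opening: 0.519
```

>>> servo_tool:
  targets: [0,0,0,0,0,0,0,0,0,0,0,0,0,0,0,0,0,0,0,0]

```text
time_s: 20.95
eef_pos: [0.5526, -0.0067, 0.1309]
eef_rot: [0.214, 0.674, 0.213, -0.674]
wrist_force: [-0.8, -0.0, -2.8]
opening: 0.519
```

Run:
```python
from h import *
plan([.5526,-.0064,.0950],-54.8,5)
save('wrist','w12')
```

```text
t20.95 tcp [ 0.5526 -0.0067  0.1309] yaw_y -54.8deg tilt [ 0.001 -0.    -1.   ] q [-0.23  0.28  1.76  0.    1.1   0.73] F [-0.8 -0.  -2.8] op 0.519
[7.2, -0.1, -0.0, -0.0, 7.2, -0.1, -0.0, -0.0, 7.2, -0.1, -0.0, -0.0, 7.2, -0.1, -0.0, -0.0, 7.2, -0.1, -0.0, -0.0]
```

View pics/w12.png

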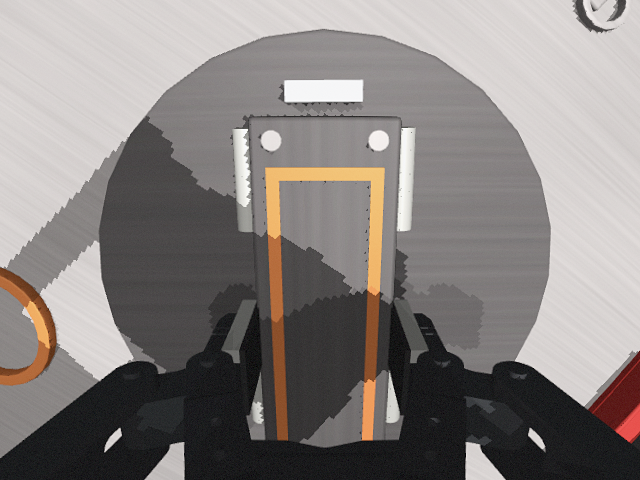

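Aligned: the rails show evenly on both sides at (242,180) and (407,180), and the far stop at (323,90) is square. Lowering gently.

>>> servo_tool:
  targets: [10,-0.3,0,0,10,0,0,0,8,0,0,0,4,0,0,0,2,0,0,0]

```text
time_s: 21.5
eef_pos: [0.5519, -0.0069, 0.0952]
eef_rot: [-0.213, -0.674, -0.214, 0.675]
wrist_force: [-0.2, 0.6, -2.7]
opening: 0.52
```

>>> servo_tool:
  targets: [1,0,0,0,0,0,0,0,0,0,0,0,0,0,0,0,0,0,0,0]

```text
time_s: 22.0
eef_pos: [0.5526, -0.007, 0.0956]
eef_rot: [0.213, 0.674, 0.213, -0.674]
wrist_force: [0.3, 0.7, -2.6]
opening: 0.514
```

Run:
```python
from h import *
st()
```

```text
t22.00 tcp [ 0.5526 -0.007   0.0956] yaw_y -54.9deg tilt [ 0. -0. -1.] q [-0.23  0.33  1.78 -0.    1.03  0.73] F [ 0.3  0.7 -2.6] op 0.514
```

>>> servo_tool:
  targets: [1,0,0,0,0.5,0,0,0,0,0,0,0,0,0,0,0,0,0,0,0]

```text
time_s: 22.5
eef_pos: [0.5525, -0.007, 0.0942]
eef_rot: [0.213, 0.674, 0.213, -0.674]
wrist_force: [-1.9, 1.1, 3.4]
opening: 0.522
```

Contact at exactly the predicted height. Releasing and rising straight up.

>>> servo_tool:
  targets: [0,0,0,0,0,0,0,0,0,0,0,0,0,0,0,0,0,0,0,0]
  fingers: 66

```text
time_s: 23.0
eef_pos: [0.5524, -0.007, 0.0937]
eef_rot: [-0.213, -0.674, -0.213, 0.674]
wrist_force: [-0.6, 1.2, 0.2]
opening: 0.77
```

>>> servo_tool:
  targets: [-5,0,0,0,-15,0,0,0,-30,0,0,0,-40,0,0,0,-40,0,0,0]

```text
time_s: 23.5
eef_pos: [0.5522, -0.0069, 0.2262]
eef_rot: [0.213, 0.674, 0.213, -0.674]
wrist_force: [0.1, -1.4, -0.2]
opening: 0.774
```

>>> servo_tool:
  targets: [-20,0,0,0,-5,0,0,0,0,0,0,0,0,0,0,0,0,0,0,0]

```text
time_s: 24.0
eef_pos: [0.5515, -0.0068, 0.247]
eef_rot: [-0.213, -0.673, -0.214, 0.675]
wrist_force: [-0.1, -0.1, 0.1]
opening: 0.776
```

Run:
```python
from h import *
st();s=save('wrist','w13');save('scene','s13');save('side','d13');C=cloud(s)
r=np.hypot(C[...,0]-.552,C[...,1]+.008)
m=(C[...,2]>.0795)&(C[...,2]<.087)&(r<.1)
n,l,stt,ce=cv2.connectedComponentsWithStats(m.astype(np.uint8));k=1+np.argmax(stt[1:,4]);P=C[l==k]
print(cv2.minAreaRect(P[:,:2].astype(np.float32)),np.percentile(P[:,2],[2,50,98]),stt[k])
b=(270,215,375,310);cv2.imwrite('pics/z_d13.png',cv2.resize(cv2.imread('pics/d13.png')[130:440,200:460],None,fx=2,fy=1.9,interpolation=cv2.INTER_CUBIC))
# compare bystanders: scene diff
```

```text
t24.00 tcp [ 0.5515 -0.0068  0.247 ] yaw_y -54.9deg tilt [-0.003  0.001 -1.   ] q [-0.23  0.14  1.67 -0.    1.33  0.73] F [-0.1 -0.1  0.1] op 0.776
((0.5518025159835815, -0.008170697838068008), (0.14964918792247772, 0.04630030691623688), 35.05892562866211) [0.08048426 0.08199356 0.08344427] [  291   112    72   211 14167]
```

View pics/w13.png

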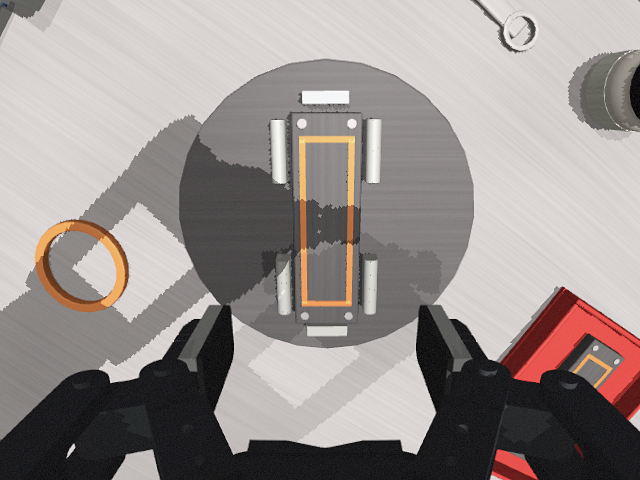

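View pics/z_d13.png

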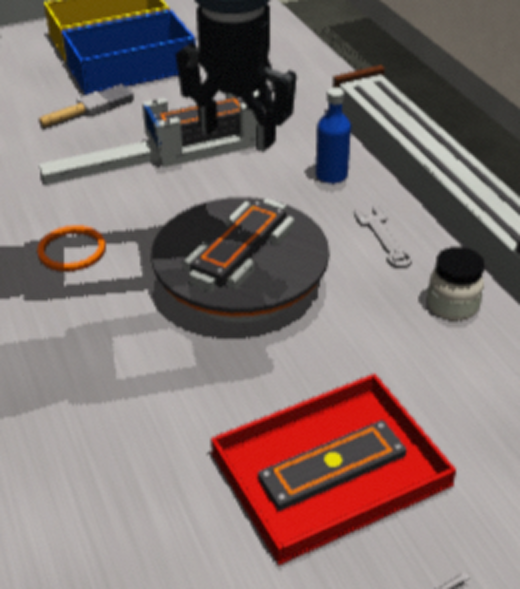

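View pics/s13.png

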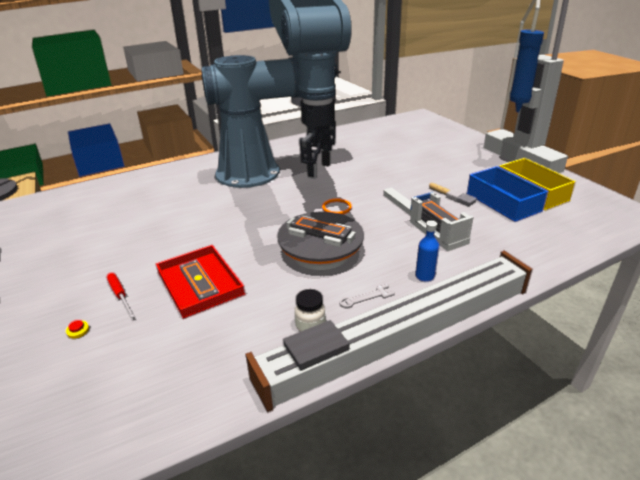

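The cover sits in the nest between the rails and stops: its top is at 82 mm, so its underside is at 68, with centre and yaw matching the nest. The misfed cover is flat in the tray, the magazine holds the rest, and the bystanders haven't moved. Handing in.

Run:
```python
from h import *
print(workorder.hand_in())
```

```text
the job is handed in; nothing more can be done
None
```

I lifted the mis-fed cover off the turntable and set it flat in the red tray. I then drew the bottom cover fully out of the magazine and let go of it on the tongue. After regrasping it by the middle, I set it in the turntable's nest and handed the job in at about 24 s.

The last checks agreed with each other and none failed:
- **Nest:** the cover's top is level at 82 mm, so its underside is at 68 mm. Its centre is within 0.5 mm of the nest centre and its yaw is 35.1°, against 35.2° for the nest.
- **Misfed cover:** it lies flat inside the tray, judged by eye from the pictures.
- **Magazine:** after the draw, the stack's top was at 62 mm, so the other three covers have settled on the floor.
- **Other things on the table:** they look unmoved in the before and after pictures, but I didn't measure them.
- **Robot:** the gripper was clear of everything at hand-in. The forces I read stayed below about 15 N, though I only saw them at the end of each move.

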